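# Drive out the hinge pin of a die bracket and catch it

### The arm

A 7-joint arm with a two-finger parallel gripper is mounted at the origin on the work surface. World frame = base frame: x ahead of the robot, y to its left, z up, the work surface at z = 0. Lengths are in m, angles in rad, forces in N, time in s.
With the tool pointing down it reaches from about 0.425 to 0.925 m from the base axis. Payload 6.8 kg.
Tool frame: the origin (TCP) lies midway between the tips of the shut fingers; the grasp point (between the pads) lies 19 mm behind it; z points along the fingers, y is the line along which they close (so a half turn about z gives the same grasp; the last joint's range is limited). The gripper opens to 85 mm and grips with 20 to 120 N. Pads are 22 mm wide; open, the fingers measure 114 mm over their backs; the gripper's body (76 mm by 85 mm) begins 54 mm behind the grasp point. The pads swing forward as they close: fully open they stand 13 mm farther back than shut.
Start: joints at [1.092, 0.477, 0.022, 1.555, -0.011, 1.109, -0.083], TCP at [0.245, -0.629, 0.231] pointing down, gripper open.
Joint ranges: [-2.96, 2.96], [-0.34, 2.1], [-1.41, 1.46], [0.24, 2.44], [-1.37, 4.51], [0.17, 1.92], [-2.96, 2.96]. Speed limits (rad/s): [2.39, 2.39, 3.14, 3.14, 3.14, 3.14, 3.14].

### API

Orientations are given as a unit quaternion [w, x, y, z].
In Python, from station import bot, imaging gives the robot as it stands.
- The arm moves only by the tool move_arm, never from a script. Its argument "commands" is a list that holds one entry, the list of rows, each a list of 7 numbers: the shift along the tool's x, y, z in m, then the turn, a rotation vector about the tool's x, y, z in degrees, then the finger opening in m, from 0 to 0.0854. In form: [[[x, y, z, rx, ry, rz, grip], ...]]. A call has 1 to 20 rows; each row shifts and turns the commanded pose from where the row before left it, along the tool's axes as they then stand; what a row does not reach is not made up. A row lasts 1/8 s, in which the tool goes at most 62.5 mm and 10.7 degrees, less where a joint would pass 70% of its speed; a pose out of reach is approached as far as the arm can. A call is refused whole if a number of a shift passes 0.0625 or a number of a turn 10.7, either way. A call with a gripper value outside its range is refused whole. The fingers move at their own pace and stop on an object; "squeeze" is the grip in N (left out, the last holds). Time passes only in rows, so rows that do not move let the fingers close. It gives the time, the measured TCP pose, the force, the opening and the grip force at its end, in the units of the state.
- bot.get_obs(): the state, without advancing time (a new reading comes with each control period).
- imaging.read_camera(name): name is "side" or "top" or "wrist"; returns the picture (420x560x3 uint8, red, green, blue); there is no depth.
- imaging.calibration(name): a dict with "intrinsics" (3x3 intrinsics, pixels), "extrinsics" (4x4, takes a point from camera to world coordinates); the wrist camera has in their place "mount" (4x4, takes a point from camera to tool coordinates, whose origin is the TCP and whose axes are the flange's). Camera axes: x right, y down, z forward; pixel columns grow to the right and rows downward; lengths in m; the calibration is good to about 2 mm. A picture is of the moment at which its call begins: read the wrist's pose just before it. calibration takes no time and is no camera call.
- bot.hand_in(): hands the job in; it is judged then, once.
The state is a dict: "t": time; "q": joint angles; "joint_vel": joint speeds; "joint_torque": joint torques, N m; "eef_pos": TCP position; "tool_rot": TCP orientation; "contact_force": force on the tool from outside, world axes, zero at the start; "torque": the same for the moment, N m; "gripper_width": opening from 0.0 (shut) to 1.0 (fully open); "grasp_force": force on a finger pad.
Only numpy, scipy, OpenCV 4.12 (cv2) and the standard library are available. Lean on these libraries where they do the work, as an engineer would, in place of code of your own. Each camera call takes 0.05 s, during which the arm holds its last target. There are 200 camera calls.

### The job

Stand the catch tray on the white board close against the exit side of the hinge bracket, its open end under the mouth of the bore. Then take the long thin punch from its wooden rack and push it through the small entry hole to drive the hinge pin right out into the tray, without touching the pin with the fingers or letting it fall on the board. Finally lay the punch back on the rack, in the slot it came from, and leave the other punch, jar, cutting die, weight and hammer where they are.

Things in the scene. Friction and masses are not known exactly. Their poses are not given: they have to be found in the camera images.
- board: Fixed white plastic cutting board, 530 (x) x 1040 (y) x 20 mm, on the steel table; its top, on which all things here stand, is 20 mm above the table top. Origin: centre of its underside.
- bracket: Fixed grey hinge bracket: base 100 (its x) x 90 (its y) mm, three square knuckles in a row along its y, 60 mm wide, tops 95 mm above the underside; a steel tongue runs out to x = +130 mm. A level bore runs along its y, 65 mm above the underside; the punch enters at y = -45 mm, the pin can leave only at y = +45 mm. Origin: centre of the underside, on the board.
- bore_entry (a point): Centre of the entry hole on the bracket's entry face: 20 mm hole through a dark plate 10 mm thick; behind it the bore is 25.5 mm wide and 80 mm long, open at the exit. Axes as the bracket's: the punch goes in along +y.
- bore_exit (a point): Centre of the bore's mouth on the bracket's exit face, 90 mm beyond the entry. Axes as the bracket's: the pin comes out along +y.
- pin_centre (a point): Centre of the hinge pin (body pin): plain steel, 24 mm diameter, 70 mm long, its y along its length. It lies loose in the bore, both ends 2 to 8 mm inside the wide part, held only by its weight (0.15 to 0.3 kg); a few newtons push it. It comes free when its rear end is out: the punch tip must come 5 to 14 mm beyond the exit face.
- tray_centre (a point): Centre of the loose aluminium catch tray (body tray), 31 mm above its underside: 120 (its x) x 160 (its y) mm, 0.45 kg, a floor 42 mm up on side plates; walls 4 mm thick rise 20 mm above the floor (62 mm in all) on three sides. The -y end is open: in use it stands against the exit face, 0 to 15 mm off, so that the pin slides out onto the floor, 10 mm below the bore.
- tray_tab (a point): Grip point on the tray's tab: a plate 14 mm thick along the tray's x, 50 mm long along its y, rising from the +x wall to 102 mm above the tray's underside. This point is 53 mm to +x of the tray's centre and 82 mm above the underside. Axes as the tray's.
- rack: Fixed wooden rack, 190 (its x) x 100 (its y) x 52 mm. Two bars along x (14 mm wide, at y = -36 and +36 mm, tops 40 mm above the underside) carry two punch handles, pointing along its +y, in 40 mm wide slots at x = -50 and +50 mm, between 12 mm high guide blocks. Between the bars (58 mm) only the 12 mm base plate lies below. Origin: centre of the underside.
- punch_grip (a point): Long thin punch (body punch), 200 mm, 0.35 kg: dark square handle 24 x 24 x 95 mm, then a round steel shaft 12 mm thick, 105 mm long, along its +y. This point is on its axis near the centre of mass, 15 mm ahead of the handle's middle, 32.5 mm behind the handle's front face, 137.5 mm behind the tip. On the rack, in either slot, the axis is 52 mm above the rack's underside.
- fat_grip (a point): The other punch (body fat_punch), to be left alone: same handle, but a thick short shaft, 26 mm in diameter and 60 mm long, which does not enter the hole. Point on its axis 15 mm ahead of the handle's middle; axes as the other's.
- jar: Bystander: closed jar 60 mm in diameter, 75 mm high. Origin: centre of its underside.
- die: Bystander: oval strip-steel cutting die, 76 x 104 mm, 32 mm high, open in the middle. Origin: centre of its underside.
- puck: Bystander: dark steel stepped weight, 64 mm in diameter, 45 mm high. Origin: centre of its underside.
- hammer: Bystander: hammer with wooden handle, lying on the board near its far edge, along y.

How it is judged:
By the outcome, as a careful person would: the job done as asked, in the order asked, and still so for the second after the job is handed in, with the robot touching nothing.
It also fails if it takes over 66 s, if anything falls off the work surface, if the arm or the gripper's body presses on something with over 40 N, if the wrist force passes 120 N, or if a joint passes its speed limit or range.

## Working session

There is one attempt and no reset: what is moved stays moved. The work goes in short steps, Python scripts to look and compute and a tool call to move; the robot and the scene stay as the last step left them, time stands still between calls to the robot, and variables do not carry over. Pictures are saved under pics/ and viewed, at most 12 in all, crops included, and the job is handed in when it is done.

Besides the shell and the picture viewer there is one more tool, called after "Call:" as name(argument=value, ...), one argument or row to a line, values as JSON. move_arm: Moves the arm, as the interface text tells. Its arguments: {"type":"object","properties":{"commands":{"type":"array","items":{"type":"array","items":{"type":"array","items":{"type":"number"}}}},"squeeze":{"type":"number"}},"required":["commands"]}

```bash
ls; mkdir -p pics; python3 - <<'E'
from station import bot, imaging
import cv2,numpy as np
np.set_printoptions(precision=4,suppress=True)
print(bot.get_obs())
for n in ("top","side","wrist"):
    cv2.imwrite(f"pics/{n}0.png",imaging.read_camera(n)[:,:,::-1])
    print(n,imaging.calibration(n))
E
```

```text
pics
{'t': 0.0, 'q': array([ 1.0919,  0.4778,  0.0224,  1.5565, -0.0115,  1.1093, -0.0831]), 'joint_vel': array([-0.0003, -0.0007,  0.0014,  0.0008,  0.0007, -0.0004, -0.    ]), 'joint_torque': array([  0.0001, -59.6441,   1.6082, -28.1189,   0.0125,   0.0094,
        -0.    ]), 'eef_pos': array([ 0.2443, -0.6286,  0.2303]), 'tool_rot': array([-0.0009,  0.9829,  0.1843, -0.0002]), 'contact_force': array([ 0.4743, -0.3582, -0.4037]), 'torque': array([-0.0352, -0.0194,  0.0045]), 'grasp_force': 0.0, 'gripper_width': 0.997254308667428}
top {'intrinsics': array([[523.1155,   0.    , 285.754 ],
       [  0.    , 523.1155, 206.8656],
       [  0.    ,   0.    ,   1.    ]]), 'extrinsics': array([[ 0.0265, -0.9969,  0.0746,  0.4897],
       [-0.9996, -0.0273, -0.0092,  0.0015],
       [ 0.0112, -0.0744, -0.9972,  1.1816],
       [ 0.    ,  0.    ,  0.    ,  1.    ]])}
side {'intrinsics': array([[424.7007,   0.    , 273.224 ],
       [  0.    , 424.7007, 211.5559],
       [  0.    ,   0.    ,   1.    ]]), 'extrinsics': array([[-0.9234, -0.2583,  0.2839,  0.2487],
       [-0.3836,  0.6456, -0.6603,  0.7242],
       [-0.0128, -0.7187, -0.6952,  0.8039],
       [ 0.    ,  0.    ,  0.    ,  1.    ]])}
wrist {'intrinsics': array([[331.2544,   0.    , 281.1212],
       [  0.    , 331.2544, 205.83  ],
       [  0.    ,   0.    ,   1.    ]]), 'mount': array([[-0.0012, -0.9493, -0.3144,  0.0802],
       [ 1.    , -0.0011, -0.0006,  0.0003],
       [ 0.0002, -0.3144,  0.9493, -0.1417],
       [ 0.    ,  0.    ,  0.    ,  1.    ]])}
```

View pics/top0.png

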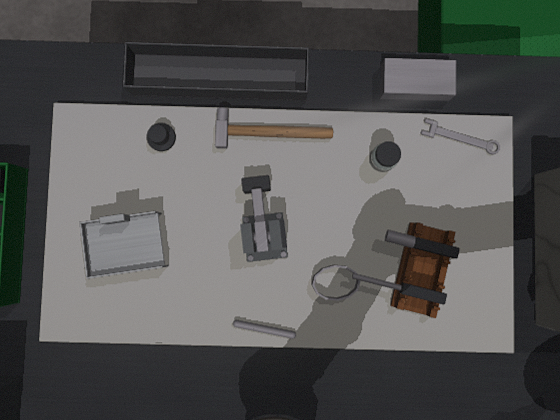

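View pics/side0.png

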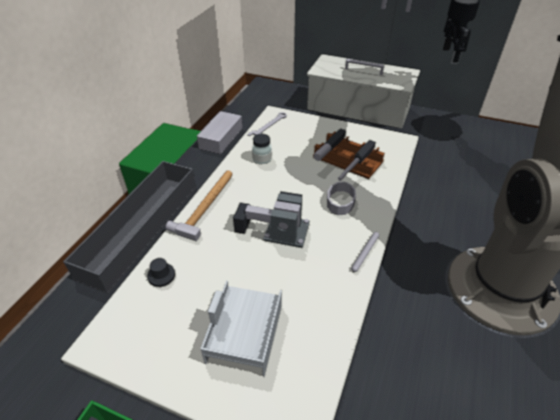

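The top view shows the tray at (123,243) with its tab towards +x and its open end to the right. The bracket is at (265,235), the rack at (425,268), and the thin punch has its handle at (420,292) and its tip near (352,274). Next I'll zoom in on these.

```bash
cat > h.py <<'E'
from station import bot, imaging
import cv2,numpy as np
from scipy.spatial.transform import Rotation as R
np.set_printoptions(precision=4,suppress=True)
def cam(n,o=None):
    c=imaging.calibration(n); K=c["intrinsics"]
    if n!="wrist": return K,c["extrinsics"]
    T=np.eye(4); w,x,y,z=o["tool_rot"]; T[:3,:3]=R.from_quat([x,y,z,w]).as_matrix(); T[:3,3]=o["eef_pos"]
    return K,T@c["mount"]
def ray(n,uv,z,o=None):
    K,E=cam(n,o); uv=np.atleast_2d(uv).astype(float)
    d=np.c_[uv,np.ones(len(uv))]@np.linalg.inv(K).T@E[:3,:3].T
    return E[:3,3]+d*((z-E[2,3])/d[:,2])[:,None]
def proj(n,P,o=None):
    K,E=cam(n,o); p=(np.atleast_2d(P)-E[:3,3])@E[:3,:3]@K.T
    return p[:,:2]/p[:,2:]
def crop(im,x0,x1,y0,y1,s):
    c=cv2.resize(im[y0:y1,x0:x1],None,fx=s,fy=s,interpolation=cv2.INTER_CUBIC)
    for x in range(-(-x0//10)*10,x1,10):
        cv2.putText(c,str(x),(int((x-x0+.5)*s)-8,8),0,.3,(0,0,255)); cv2.line(c,(int((x-x0+.5)*s),10),(int((x-x0+.5)*s),14),(0,0,255))
    for y in range(-(-y0//10)*10,y1,10):
        cv2.putText(c,str(y),(0,int((y-y0+.5)*s)+3),0,.3,(0,0,255)); cv2.line(c,(20,int((y-y0+.5)*s)),(24,int((y-y0+.5)*s)),(0,0,255))
    return c
E
python3 - <<'E'
from h import *
im=cv2.imread("pics/top0.png"); im=cv2.convertScaleAbs(im,alpha=1.4)
A=np.zeros((600,800,3),np.uint8)
for (x,y),c in (((0,0),crop(im,75,175,200,285,4)),((410,0),crop(im,230,300,165,270,4)),((0,345),crop(im,340,470,215,275,4)),):pass
c=crop(im,75,172,203,283,4);A[:c.shape[0],:c.shape[1]]=c
d=crop(im,232,297,170,266,6)[:, :];A[:576,400:790]=d
e=crop(im,340,470,215,320,2.4) if 0 else crop(im,345,465,218,318,2.6);A[330:330+e.shape[0],:e.shape[1]]=e
cv2.imwrite("pics/z.png",A)
E
```

```text
(no output)
```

View pics/z.png

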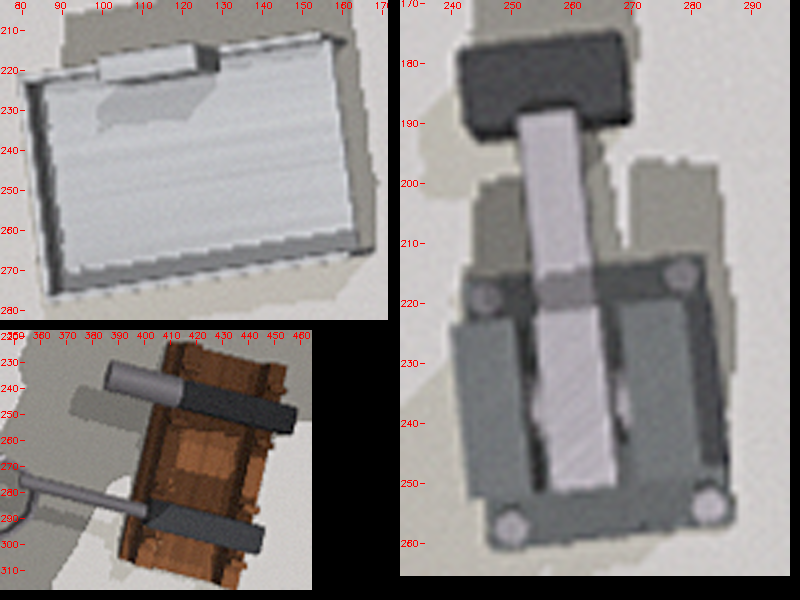

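The zoom gives tray wall-top corners at (81.5,222.5), (159,212), (165,265) and (88.5,277). The knuckle block corners are (240.5,223.5), (278.5,220), (282,249.5) and (243.5,252.5). The thin punch runs from its tip near (351,273) to the handle back near (445,297).

```bash
python3 - <<'E'
from h import *
t=ray("top",[(81.5,222.5),(159,212),(165,265),(88.5,277)],.082); print("tray",t[:,:2],t.mean(0))
print("tray yaw from tab edges", [np.degrees(np.arctan2(-(a-b)[0],(a-b)[1])) for a,b in ((t[0],t[1]),(t[3],t[2]))])
tb=ray("top",[(99,218),(122.5,214.5)],.122); print("tab",tb,tb.mean(0))
k=ray("top",[(240.5,223.5),(278.5,220),(282,249.5),(243.5,252.5)],.115); print("brk",k[:,:2],k.mean(0))
print([np.degrees(np.arctan2(-(a-b)[0],(a-b)[1])) for a,b in ((k[0],k[1]),(k[3],k[2]))])
b=ray("top",[(240.5,223.5),(243.5,252.5)],.115)
p=ray("top",[(351,273),(401.5,287.5),(444.5,297)],[.072][0]); print("punch",p)
h=ray("top",[(401.5,287.5),(444.5,297)],.082);print(h, [np.degrees(np.arctan2(-(a-b)[0],(a-b)[1])) for a,b in((p[0],p[2]),(p[0],p[1]),(h[0],h[1]))])
E
```

```text
tray [[0.5274 0.4182]
 [0.5539 0.2573]
 [0.4435 0.2399]
 [0.4146 0.3974]] [0.4849 0.3282 0.082 ]
tray yaw from tab edges [np.float64(9.329284798565345), np.float64(10.408085877771056)]
tab [[0.5361 0.3683 0.122 ]
 [0.5445 0.3214 0.122 ]] [0.5403 0.3449 0.122 ]
brk [[ 0.533   0.083 ]
 [ 0.5422  0.0058]
 [ 0.4824 -0.0029]
 [ 0.4743  0.075 ]] [0.508  0.0402 0.115 ]
[np.float64(6.817833474505159), np.float64(5.95536391292998)]
punch [[ 0.4366 -0.15    0.072 ]
 [ 0.409  -0.2571  0.072 ]
 [ 0.3914 -0.3481  0.072 ]]
[[ 0.4097 -0.2548  0.082 ]
 [ 0.3923 -0.345   0.082 ]] [np.float64(-12.830230714152144), np.float64(-14.450218380844568), np.float64(-10.896865658727297)]
```

Call:
move_arm(
  commands=[
    [[0,0,0,0,0,-9.3,0.0854],[0,0,0,0,0,-9.3,0.0854],[0,0,0,0,0,-9.3,0.0854],[0,0,0,0,0,-9.3,0.0854],[0,0,0,0,0,-9.3,0.0854],[0,0,0,0,0,-9.3,0.0854],[0.051,0.0108,-0.0025,0,0,0,0.0854],[0.051,0.0108,-0.0025,0,0,0,0.0854],[0.051,0.0108,-0.0025,0,0,0,0.0854],[0.051,0.0108,-0.0025,0,0,0,0.0854],[0.051,0.0108,-0.0025,0,0,0,0.0854],[0.051,0.0108,-0.0025,0,0,0,0.0854],[0.051,0.0108,-0.0025,0,0,0,0.0854],[0.051,0.0108,-0.0025,0,0,0,0.0854],[0,0,0,0,0,0,0.0854],[0,0,0,0,0,0,0.0854]],
  ],
)

```text
t: 2.15
eef_pos: [0.4198, -0.2514, 0.2512]
tool_rot: [-0.0, 0.782, 0.623, -0.0]
contact_force: [-0.0, 0.1, -0.4]
gripper_width: 0.999
grasp_force: 0.0
```

```bash
cat > snap.py <<'E'
from h import *
import sys,pickle
o=bot.get_obs(); im=imaging.read_camera("wrist")
cv2.imwrite(f"pics/{sys.argv[1]}.png",im[:,:,::-1]); pickle.dump(o,open(f"pics/{sys.argv[1]}.pkl","wb"))
E
python3 snap.py w_rack
```

Call:
move_arm(
  commands=[
    [[0,0,0,0,0,-9.75,0.0854],[0,0,0,0,0,-9.75,0.0854],[0.0482,0.0189,-0.0015,0,0,0,0.0854],[0.0482,0.0189,-0.0015,0,0,0,0.0854],[0.0482,0.0189,-0.0015,0,0,0,0.0854],[0.0482,0.0189,-0.0015,0,0,0,0.0854],[0.0482,0.0189,-0.0015,0,0,0,0.0854],[0.0482,0.0189,-0.0015,0,0,0,0.0854],[0,0,0,0,0,0,0.0854],[0,0,0,0,0,0,0.0854]],
  ],
)

```text
t: 3.45
eef_pos: [0.5, 0.0474, 0.2598]
tool_rot: [-0.0, 0.666, 0.746, -0.001]
contact_force: [-0.1, -0.1, 0.5]
gripper_width: 0.995
grasp_force: 0.0
```

```bash
python3 snap.py w_brk
```

Call:
move_arm(
  commands=[
    [[0,0,0,0,0,-3.5,0.0854],[0.054,0.0095,0,0,0,0,0.0854],[0.054,0.0095,0,0,0,0,0.0854],[0.054,0.0095,0,0,0,0,0.0854],[0.054,0.0095,0,0,0,0,0.0854],[0.054,0.0095,0,0,0,0,0.0854],[0,0,0,0,0,0,0.0854],[0,0,0,0,0,0,0.0854]],
  ],
)

```text
t: 4.5
eef_pos: [0.5005, 0.3212, 0.2597]
tool_rot: [0.0, 0.643, 0.765, -0.001]
contact_force: [1.1, 0.3, 0.4]
gripper_width: 0.998
grasp_force: 0.0
```

```bash
python3 snap.py w_tray; python3 - <<'E'
from h import *
import pickle
A=np.zeros((600,800,3),np.uint8)
for i,n in enumerate(("w_tray","w_brk","w_rack")):
    im=cv2.imread(f"pics/{n}.png"); 
    g=cv2.convertScaleAbs(im,alpha=1.3)
    for x in range(0,560,20): cv2.line(g,(x,0),(x,8 if x%100==0 else 4),(0,0,255),1)
    for y in range(0,420,20): cv2.line(g,(0,y),(8 if y%100==0 else 4,y),(0,0,255),1)
    c=cv2.resize(g,(400,300),interpolation=cv2.INTER_AREA); A[300*(i//2):300*(i//2)+300,400*(i%2):400*(i%2)+400]=c
cv2.imwrite("pics/m.png",A)
E
```

```text
(no output)
```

View pics/m.png

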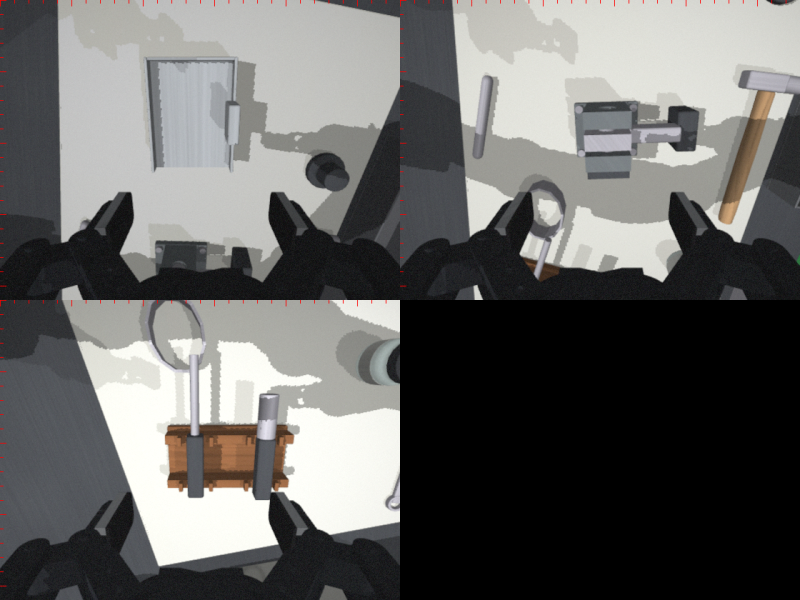

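Each wrist view shows its target well: tray at (190,113) in its panel, bracket at (607,140), punch and rack at (195,430). I'll enlarge them once to read exact corners.

```bash
python3 - <<'E'
from h import *
A=np.zeros((600,800,3),np.uint8)
def put(n,x0,x1,y0,y1,s,X,Y):
    c=crop(cv2.imread(f"pics/{n}.png"),x0,x1,y0,y1,s); A[Y:Y+c.shape[0],X:X+c.shape[1]]=c
put("w_tray",195,345,70,250,2,0,0)
put("w_brk",235,340,125,265,3,305,0)
put("w_rack",210,315,65,290,2,622-0-0,0) if 0 else put("w_rack",215,300,65,290,2,625,0)
cv2.imwrite("pics/z2.png",A)
E
```

```text
(no output)
```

View pics/z2.png

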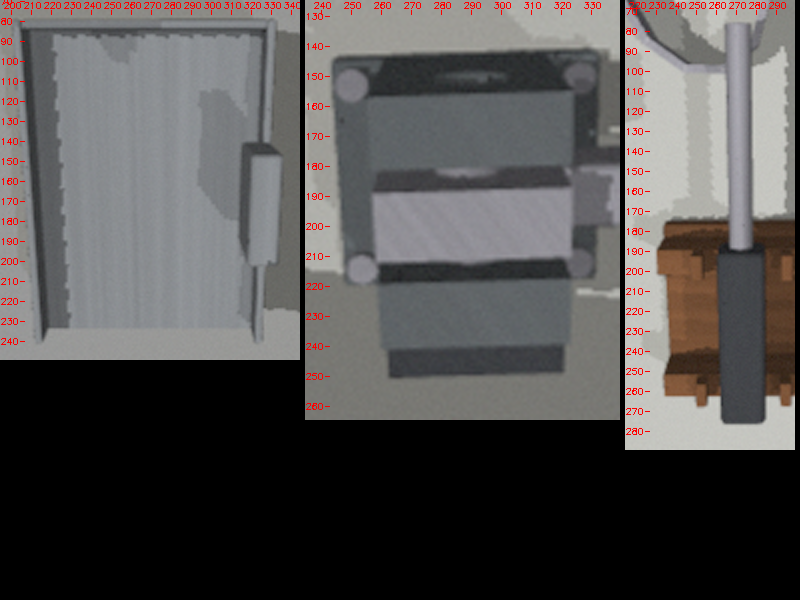

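Readings at full resolution:
- **Tab top corners:** (320.5,147), (335.5,146.5), (333,202), (319,203).
- **Bracket:** exit top edge (257,157)-(323,155), entry plate edge (263,250)-(321,248.5).
- **Punch:** tip (271.5,76.5), handle front (272.5,190), handle back (274,276).

```bash
python3 - <<'E'
from h import *
import pickle
L=lambda n:pickle.load(open(f"pics/{n}.pkl","rb"))
yaw=lambda a,b:np.degrees(np.arctan2(-(b-a)[0],(b-a)[1]))
o=L("w_tray"); t=ray("wrist",[(320.5,147),(335.5,146.5),(333,202),(319,203)],.122,o)
print("tab",t[:,:2],t.mean(0),yaw(t[3],t[0]),yaw(t[2],t[1]))
w=ray("wrist",[(206,82),(332,80),(326,241),(214.5,241)],.082,o); print("walls",w[:,:2],w.mean(0),yaw(w[3],w[0]),yaw(w[2],w[1]))
o=L("w_brk"); k=ray("wrist",[(257,157),(323,155),(321,248.5),(263,250)],.115,o)
print("brk",k[:,:2],"exit mid",k[:2].mean(0),"entry",k[2:].mean(0))
print(np.degrees(np.arctan2((k[1]-k[0])[1],(k[1]-k[0])[0])),np.degrees(np.arctan2((k[2]-k[3])[1],(k[2]-k[3])[0])),yaw(k[2:].mean(0),k[:2].mean(0)),np.linalg.norm(k[2:].mean(0)-k[:2].mean(0)))
o=L("w_rack"); p=ray("wrist",[(271.5,76.5),(272.5,188)],.072,o); h=ray("wrist",[(272.5,190),(274,276)],.084,o)
print("punch",p,h,yaw(p[1],p[0]),yaw(h[1],h[0]),yaw(h[1],p[0]))
E
```

```text
tab [[0.5256 0.3658]
 [0.5379 0.3684]
 [0.5465 0.3203]
 [0.5345 0.3172]] [0.5361 0.3429 0.122 ] 10.433281550889692 10.198742112237436
walls [[0.4171 0.4004]
 [0.5289 0.4215]
 [0.5573 0.2654]
 [0.4416 0.2453]] [0.4862 0.3332 0.082 ] 8.998832755587081 10.320761531090776
brk [[ 0.475   0.0749]
 [ 0.5317  0.083 ]
 [ 0.5432 -0.0055]
 [ 0.4885 -0.0132]] exit mid [0.5033 0.0789 0.115 ] entry [ 0.5158 -0.0094  0.115 ]
8.101442375402895 8.024930294296174 8.051298326464106 0.08914347848107447
punch [[ 0.4325 -0.1547  0.072 ]
 [ 0.4091 -0.2562  0.072 ]] [[ 0.4097 -0.2551  0.084 ]
 [ 0.3892 -0.347   0.084 ]] -13.007675996716536 -12.540457467972947 -12.690985474119984
```

Call:
move_arm(
  commands=[
    [[0.0152,0.0403,0.0,0,0,0,0.0854],[0,0,0.043,0,0,0,0.0854],[0,0,0.043,0,0,0,0.0854],[0,0,0.043,0,0,0,0.0854],[0,0,0.023,0,0,0,0.0854],[0,0,0.018,0,0,0,0.0854],[0,0,0,0,0,0,0.0854],[0,0,0,0,0,0,0.0],[0,0,0,0,0,0,0.0],[0,0,0,0,0,0,0.0],[0,0,0,0,0,0,0.0],[0,0,0,0,0,0,0.0],[0,0,0,0,0,0,0.0],[0,0,0,0,0,0,0.0]],
  ],
  squeeze=90,
)

```text
t: 6.3
eef_pos: [0.5369, 0.3457, 0.0909]
tool_rot: [0.0, 0.642, 0.766, 0.0]
contact_force: [-0.2, -1.3, 4.9]
gripper_width: 0.146
grasp_force: 88.7
```

Call:
move_arm(
  commands=[
    [[0,0,-0.005,0,0,0,0],[0,0,-0.01,0,0,0,0],[0,0,0,0,0,2.4,0],[-0.0262,-0.003,0,0,0,0,0],[-0.0262,-0.003,0,0,0,0,0],[-0.0262,-0.003,0,0,0,0,0],[-0.0262,-0.003,0,0,0,0,0],[-0.0262,-0.003,0,0,0,0,0],[0,0,0,0,0,0,0],[0,0,0,0,0,0,0],[0,0,0,0,0,0,0]],
  ],
)

```text
t: 7.68
eef_pos: [0.5391, 0.215, 0.1055]
tool_rot: [-0.0, 0.658, 0.753, 0.0]
contact_force: [-0.0, -0.2, -4.6]
gripper_width: 0.149
grasp_force: 88.1
```

```bash
python3 snap.py w_t2; python3 - <<'E'
from h import *
im=imaging.read_camera("top")[:,:,::-1].copy(); cv2.imwrite("pics/top2.png",im)
A=np.zeros((600,800,3),np.uint8)
c=cv2.imread("pics/w_t2.png"); c=crop(c,0,560,0,420,1); A[:420,:560]=c
s=imaging.read_camera("side")[:,:,::-1].copy(); cv2.imwrite("pics/side2.png",s)
d=crop(s,200,320,180,360,2)[:, :]; A[:d.shape[0],560:]=d
cv2.imwrite("pics/m2.png",A)
E
```

```text
(no output)
```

View pics/m2.png

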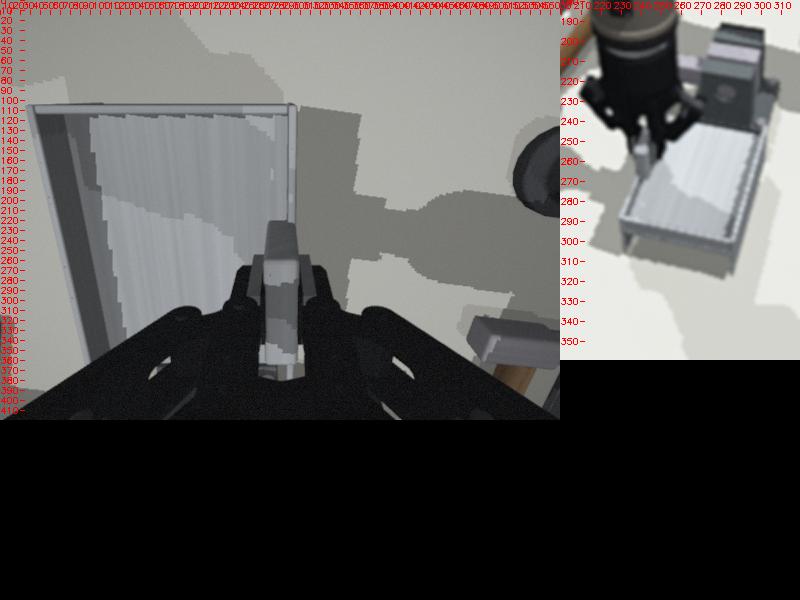

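The tray hangs level in the grip. Its far wall's outer top corners are at (27,106) and (296,104) in the wrist view.

```bash
python3 - <<'E'
from h import *
import pickle
o=pickle.load(open("pics/w_t2.pkl","rb"))
w=ray("wrist",[(27,106),(296,104)],.0968,o); d=w[1]-w[0]; print(w,np.linalg.norm(d),np.degrees(np.arctan2(d[1],d[0])))
a=np.radians(7.7); ex=np.array([np.cos(a),np.sin(a)]); ey=np.array([-np.sin(a),np.cos(a)])
c=w.mean(0)[:2]-.08*ey; e=np.array([.5035,.079]); r=c-e; print("centre rel exit x,y",r@ex,r@ey, "gap",r@ey-.08)
w=o["tool_rot"];print(2*np.degrees(np.arctan2(w[2],w[1])))
E
```

```text
[[0.4188 0.2758 0.0968]
 [0.5347 0.2922 0.0968]] 0.11707070806686229 8.047236946018192
centre rel exit x,y 0.00092472836903092 0.12672521686250757 gap 0.046725216862507565
97.71097316846905
```

Call:
move_arm(
  commands=[
    [[-0.02,-0.001,0,0,0,0,0],[-0.01,0,0,0,0,0,0],[-0.01,0,0,0,0,0,0],[0,0,0,0,0,0,0],[0,0,0.005,0,0,0,0],[0,0,0.005,0,0,0,0],[0,0,0.005,0,0,0,0],[0,0,0,0,0,0,0],[0,0,0,0,0,0,0]],
  ],
)

```text
t: 8.95
eef_pos: [0.5438, 0.1745, 0.0909]
tool_rot: [0.0, 0.658, 0.753, 0.0]
contact_force: [-2.0, -0.2, 5.3]
gripper_width: 0.15
grasp_force: 89.7
```

Call:
move_arm(
  commands=[
    [[0,0,0,0,0,0,0.0854],[0,0,0,0,0,0,0.0854],[0,0,0,0,0,0,0.0854],[0,0,0,0,0,0,0.0854],[0,0,-0.02,0,0,0,0.0854],[0,0,-0.05,0,0,0,0.0854],[0,0,-0.05,0,0,0,0.0854],[0,0,-0.05,0,0,0,0.0854],[-0.045,-0.02,0,0,0,0,0.0854],[-0.045,-0.02,0,0,0,0,0.0854],[0,0,0,0,0,0,0.0854],[0,0,0,0,0,0,0.0854]],
  ],
)

```text
t: 10.45
eef_pos: [0.5162, 0.08, 0.2615]
tool_rot: [0.0, 0.658, 0.753, 0.001]
contact_force: [1.0, 1.2, -0.4]
gripper_width: 1.001
grasp_force: 0.0
```

```bash
python3 snap.py w_t3; python3 - <<'E'
from h import *
c=cv2.imread("pics/w_t3.png"); cv2.imwrite("pics/m3.png",crop(c,190,380,50,250,3))
E
```

```text
(no output)
```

View pics/m3.png

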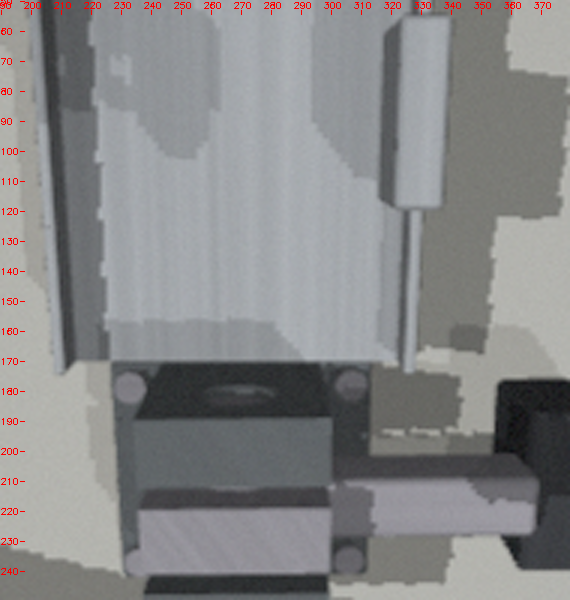

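The tray stands square to the bracket. Its wall ends are at (210,174) and (326,174), the floor edge is at row 170, the exit top edge is at row 189, and the bore mouth is near (269,180).

```bash
python3 - <<'E'
from h import *
import pickle
o=pickle.load(open("pics/w_t3.pkl","rb"))
a=np.radians(7.7); M=np.array([[np.cos(a),np.sin(a)],[-np.sin(a),np.cos(a)]])
f=lambda uv,z:print(uv,z,((ray("wrist",uv,z,o)[:,:2]-[.5035,.079])@M.T*1000))
f([(206.,174),(329,174)],.082); f([(225,170),(320,170)],.062); f([(235,189),(300,189)],.115); f([(269,180)],.085);f([(320,57),(338,57),(336,119),(319,119)],.122)
E
```

```text
[(206.0, 174), (329, 174)] 0.082 [[-62.0111   6.7383]
 [ 59.743    6.4521]]
[(225, 170), (320, 170)] 0.062 [[-46.4206   6.4413]
 [ 53.0898   6.2086]]
[(235, 189), (300, 189)] 0.115 [[-29.2737   0.3487]
 [ 29.3077   0.2081]]
[(269, 180)] 0.085 [[0.3672 1.2312]]
[(320, 57), (338, 57), (336, 119), (319, 119)] 0.122 [[ 42.7913 108.5698]
 [ 56.8118 108.5416]
 [ 57.5856  61.739 ]
 [ 43.591   61.7696]]
```

Call:
move_arm(
  commands=[
    [[0,0,0,0,0,10.2,0.0854],[0,0,0,0,0,10.2,0.0854],[-0.048,-0.0038,0,0,0,0,0.0854],[-0.048,-0.0038,0,0,0,0,0.0854],[-0.048,-0.0038,0,0,0,0,0.0854],[-0.048,-0.0038,0,0,0,0,0.0854],[-0.048,-0.0038,0,0,0,0,0.0854],[-0.048,-0.0038,0,0,0,0,0.0854],[-0.048,-0.0038,0,0,0,0,0.0854],[-0.048,-0.0038,0,0,0,0,0.0854],[0,0,0,0,0,0,0.0854],[0,0,0.05,0,0,0,0.0854],[0,0,0.05,0,0,0,0.0854],[0,0,0.02,0,0,0,0.0854],[0,0,0,0,0,0,0.0854],[0,0,0,0,0,0,0.0854]],
  ],
)

```text
t: 12.5
eef_pos: [0.4031, -0.2878, 0.1414]
tool_rot: [0.001, 0.781, 0.625, 0.001]
contact_force: [0.1, -0.2, 0.7]
gripper_width: 1.0
grasp_force: 0.0
```

```bash
python3 snap.py w_p; python3 - <<'E'
from h import *
c=cv2.imread("pics/w_p.png"); cv2.imwrite("pics/m4.png",crop(cv2.convertScaleAbs(c,alpha=1.3),190,390,100,420,1.8))
E
```

```text
(no output)
```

View pics/m4.png

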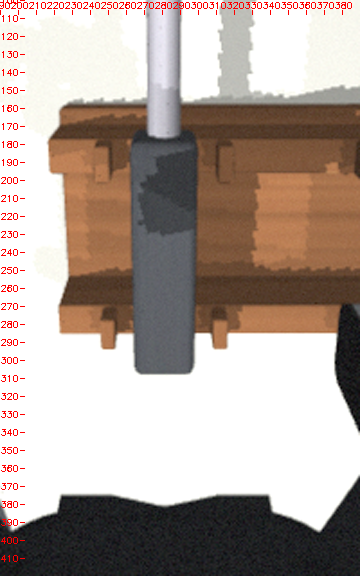

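The handle is centred at column 281, with its front at row 176 and its back at row 306, straight along the tool's x.

```bash
python3 - <<'E'
from h import *
import pickle
o=pickle.load(open("pics/w_p.pkl","rb"))
w,x,y,z=o["tool_rot"]; Rm=R.from_quat([x,y,z,w])
for uv,z in (((263,176),.084),((299,176),.084),((264,306),.084),((297,306),.084),((281,173),.072),((280.5,105),.072)):
    print(uv,Rm.inv().apply(ray("wrist",uv,z,o)[0]-o["eef_pos"])*1000)
# rack bars: front edge row 178 z .06, rear row 283 z .06
for uv in ((230,178),(230,272)): print(uv,Rm.inv().apply(ray("wrist",uv,.06,o)[0]-o["eef_pos"])*1000)
E
```

```text
(263, 176) [ 33.5517 -11.5183  57.3755]
(299, 176) [33.5183 10.6164 57.4162]
(264, 306) [-59.984  -12.538   57.3751]
(297, 306) [-60.0312  10.678   57.4178]
(281, 173) [32.7253 -0.4655 69.3958]
(280.5, 105) [75.0232 -0.7129 69.3947]
(230, 178) [ 26.5679 -35.6855  81.3312]
(230, 272) [-46.5909 -39.3214  81.3257]
```

Call:
move_arm(
  commands=[
    [[-0.005,-0.0005,0.03,0,0,0,0.0854],[0,0,0.03,0,0,0,0.0854],[0,0,0.015,0,0,0,0.0854],[0,0,0.012,0,0,0,0.0854],[0,0,0,0,0,0,0.0854],[0,0,0,0,0,0,0.0],[0,0,0,0,0,0,0.0],[0,0,0,0,0,0,0.0],[0,0,0,0,0,0,0.0],[0,0,0,0,0,0,0.0],[0,0,0,0,0,0,0.0],[0,0,0,0,0,0,0.0]],
  ],
  squeeze=80,
)

```text
t: 14.05
eef_pos: [0.4006, -0.2936, 0.054]
tool_rot: [0.001, 0.781, 0.624, 0.0]
contact_force: [-0.1, -0.0, 5.6]
gripper_width: 0.265
grasp_force: 78.6
```

Call:
move_arm(
  commands=[
    [[0,0,-0.01,0,0,0,0],[0,0,-0.03,0,0,0,0],[0,0,-0.03,0,0,0,0],[0,0,-0.03,0,0,0,0],[0,0,0,0,0,-6.8,0],[0,0,0,0,0,-6.8,0],[0,0,0,0,0,-6.8,0],[0.0165,0.0304,0,0,0,0,0],[0.0165,0.0304,0,0,0,0,0],[0.0165,0.0304,0,0,0,0,0],[0.0165,0.0304,0,0,0,0,0],[0.0165,0.0304,0,0,0,0,0],[0,0,0.03,0,0,0,0],[0,0,0.03,0,0,0,0],[0,0,0.027,0,0,0,0],[0,0,0,0,0,0,0],[0,0,0,0,0,0,0]],
  ],
)

```text
t: 16.18
eef_pos: [0.5399, -0.1913, 0.0672]
tool_rot: [0.0, 0.658, 0.753, 0.0]
contact_force: [1.2, 0.6, -3.3]
gripper_width: 0.265
grasp_force: 78.9
```

```bash
python3 snap.py w_i; python3 - <<'E'
from h import *
A=np.zeros((600,800,3),np.uint8)
c=crop(cv2.convertScaleAbs(cv2.imread("pics/w_i.png"),alpha=1.4),180,380,0,270,2); A[:540,:400]=c
t=imaging.read_camera("top")[:,:,::-1].copy(); cv2.imwrite("pics/top_i.png",t)
d=crop(t,230,360,190,300,3); A[:330,405:795]=d
s=imaging.read_camera("side")[:,:,::-1].copy(); cv2.imwrite("pics/side_i.png",s)
d=crop(s,260,350,160,240,3); A[335:575,405:675]=d
cv2.imwrite("pics/m5.png",A)
E
```

```text
(no output)
```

View pics/m5.png

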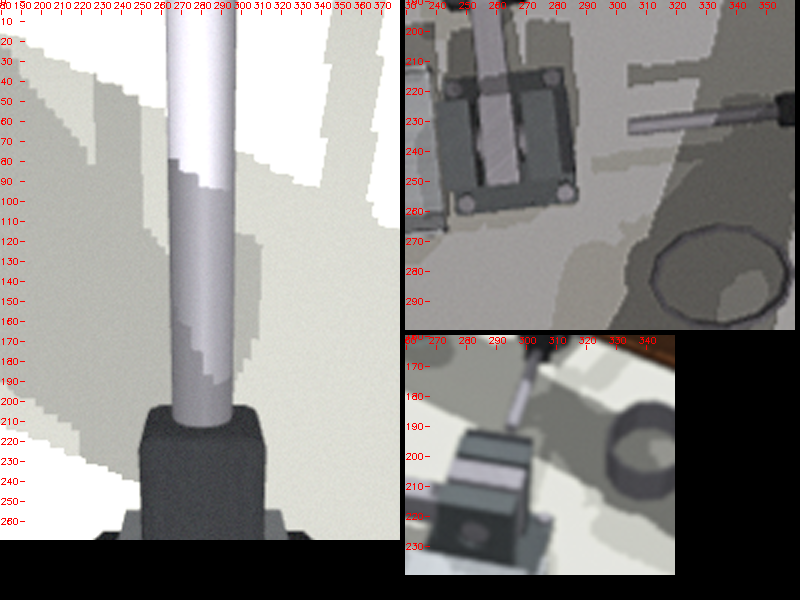

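The punch is held straight. Its tip is at (304.5,232) in the top view, about 40 mm short of the entry face.

```bash
python3 - <<'E'
from h import *
import pickle
o=pickle.load(open("pics/w_i.pkl","rb"))
a=np.radians(7.9); M=np.array([[np.cos(a),np.sin(a)],[-np.sin(a),np.cos(a)]])
e=np.array([.5155,-.0099]); f=lambda p:print(((p[:,:2]-e)@M.T*1000))
p=ray("top",[(304.,232),(335,228),(352,226)],.085); f(p)
k=ray("top",[(240.5,223.5),(278.5,220),(282,249.5),(243.5,252.5)],.115); f(k)
q=ray("wrist",[(281,20),(281.5,100),(281,205)],.085,o); f(q)
k=[[.475,.0749],[.5317,.083],[.5432,-.0055],[.4885,-.0132]]; f(np.array(k))
w=o["tool_rot"];print(2*np.degrees(np.arctan2(w[2],w[1])), o["eef_pos"])
# tip height by triangulation top/side
P=[]
for n,uv in (("top",(304,232)),("side",(294.5,190))):
    A,B=ray(n,uv,.0)[0],ray(n,uv,.1)[0]; P.append((A,(B-A)/np.linalg.norm(B-A)))
S=sum(np.eye(3)-np.outer(d,d) for _,d in P); b=sum((np.eye(3)-np.outer(d,d))@A for A,d in P); print("tip",np.linalg.solve(S,b))
E
```

```text
[[  -0.8234  -38.5196]
 [   0.2944 -104.1454]
 [   0.5052 -140.1534]]
[[ 30.0909  89.6445]
 [ 28.6223  11.8973]
 [-31.8055  11.4368]
 [-29.1459  89.7672]]
[[  -0.7884  -78.7812]
 [  -0.7606 -104.1168]
 [  -1.1726 -143.5026]]
[[-28.4603  89.5617]
 [ 28.8149  89.7917]
 [ 28.0419   0.551 ]
 [-27.1973   0.4423]]
97.63796742548072 [ 0.5399 -0.1913  0.0672]
tip [ 0.5202 -0.0479  0.0893]
```

Call:
move_arm(
  commands=[
    [[0.01,0.0008,0,0,0,0,0],[0.01,0,0,0,0,0,0],[0.008,0,0,0,0,0,0],[0.006,0,0,0,0,0,0],[0.005,0,0,0,0,0,0],[0.005,0,0,0,0,0,0],[0,0,0,0,0,0,0]],
  ],
)

```text
t: 17.2
eef_pos: [0.5345, -0.1471, 0.0663]
tool_rot: [-0.0, 0.658, 0.753, 0.0]
contact_force: [0.0, -0.3, -3.3]
gripper_width: 0.268
grasp_force: 79.0
```

Call:
move_arm(
  commands=[
    [[0.005,0,0,0,0,0,0],[0.005,0,0,0,0,0,0],[0.005,0,0,0,0,0,0],[0.005,0,0,0,0,0,0],[0.005,0,0,0,0,0,0],[0,0,0,0,0,0,0]],
  ],
)

```text
t: 17.95
eef_pos: [0.5312, -0.122, 0.0663]
tool_rot: [-0.0, 0.658, 0.753, 0.0]
contact_force: [0.8, 0.9, -3.7]
gripper_width: 0.267
grasp_force: 79.0
```

Call:
move_arm(
  commands=[
    [[0.005,0,0,0,0,0,0],[0.005,0,0,0,0,0,0],[0.005,0,0,0,0,0,0],[0.005,0,0,0,0,0,0],[0.005,0,0,0,0,0,0],[0.005,0,0,0,0,0,0],[0.005,0,0,0,0,0,0],[0.005,0,0,0,0,0,0],[0.005,0,0,0,0,0,0],[0.005,0,0,0,0,0,0],[0.005,0,0,0,0,0,0],[0,0,0,0,0,0,0]],
  ],
)

```text
t: 19.45
eef_pos: [0.5237, -0.0672, 0.0663]
tool_rot: [-0.0, 0.658, 0.753, 0.0]
contact_force: [-0.5, -0.1, -3.6]
gripper_width: 0.264
grasp_force: 79.0
```

Call:
move_arm(
  commands=[
    [[0.004,0,0,0,0,0,0],[0.004,0,0,0,0,0,0],[0.003,0,0,0,0,0,0],[0.002,0,0,0,0,0,0],[0.002,0,0,0,0,0,0],[0.0015,0,0,0,0,0,0],[0,0,0,0,0,0,0],[0,0,0,0,0,0,0]],
  ],
)

```text
t: 20.45
eef_pos: [0.5217, -0.0517, 0.0663]
tool_rot: [-0.0, 0.658, 0.753, 0.0]
contact_force: [0.0, -0.1, -2.7]
gripper_width: 0.265
grasp_force: 79.0
```

```bash
python3 - <<'E'
from h import *
A=np.zeros((600,800,3),np.uint8)
t=imaging.read_camera("top")[:,:,::-1].copy(); d=crop(t,140,340,180,290,3.9); A[:d.shape[0],:d.shape[1]]=d[:, :800] 
s=imaging.read_camera("side")[:,:,::-1].copy(); d=crop(s,210,350,160,300,1.2); A[430:598,:168]=d
d=crop(s,215,315,195,250,3);A[432:597,180:480]=d
cv2.imwrite("pics/m6.png",A)
E
```

```text
(no output)
```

View pics/m6.png

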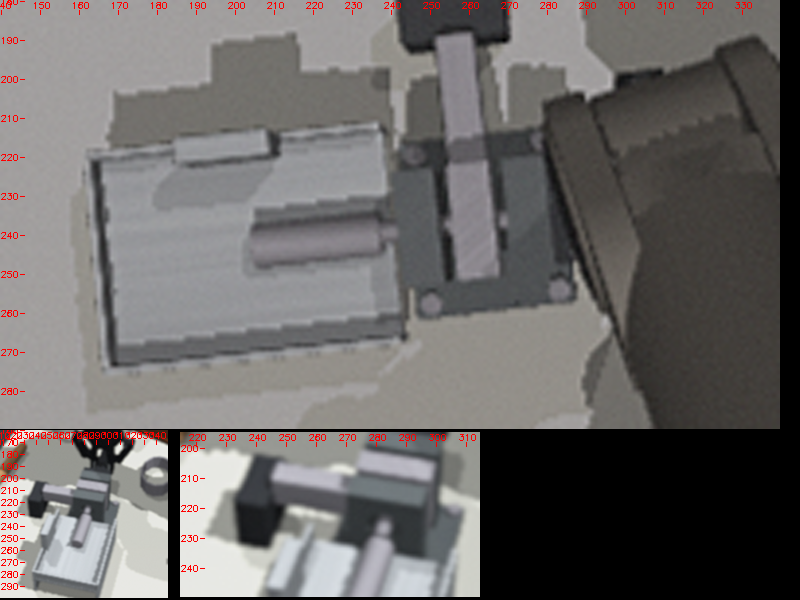

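The pin lies in the tray, from column 204 to 237, with the punch tip showing behind it. I'll push 2 mm more for margin, then withdraw.

Call:
move_arm(
  commands=[
    [[0.002,0,0,0,0,0,0],[0,0,0,0,0,0,0],[-0.01,0,0,0,0,0,0],[-0.015,0,0,0,0,0,0],[-0.02,0,0,0,0,0,0],[-0.02,0,0,0,0,0,0],[-0.02,0,0,0,0,0,0],[-0.02,0,0,0,0,0,0],[-0.02,0,0,0,0,0,0],[-0.0175,0,0,0,0,0,0],[0,0,0,0,0,0,0],[0,0,-0.03,0,0,0,0],[0,0,-0.03,0,0,0,0],[0,0,-0.03,0,0,0,0],[0,0,0,0,0,0,0],[0,0,0,0,0,0,0]],
  ],
)

```text
t: 22.55
eef_pos: [0.5396, -0.1905, 0.1552]
tool_rot: [-0.001, 0.658, 0.753, -0.0]
contact_force: [-0.9, -0.4, -3.2]
gripper_width: 0.264
grasp_force: 79.4
```

Call:
move_arm(
  commands=[
    [[-0.0167,-0.0303,0,0,0,0,0],[-0.0167,-0.0303,0,0,0,0,0],[-0.0167,-0.0303,0,0,0,0,0],[-0.0167,-0.0303,0,0,0,0,0],[-0.0167,-0.0303,0,0,0,0,0],[0,0,0,0,0,6.8,0],[0,0,0,0,0,6.8,0],[0,0,0,0,0,6.8,0],[0,0,0.03,0,0,0,0],[0,0,0.03,0,0,0,0],[0,0,0,0,0,0,0],[0,0,0,0,0,0,0]],
  ],
)

```text
t: 24.05
eef_pos: [0.4015, -0.2938, 0.0964]
tool_rot: [-0.0, 0.781, 0.624, 0.0]
contact_force: [0.3, 0.6, -4.0]
gripper_width: 0.266
grasp_force: 79.2
```

Call:
move_arm(
  commands=[
    [[0,-0.001,0.015,0,0,0,0],[0,0,0.015,0,0,0,0],[0,0,0.006,0,0,0,0],[0,0,0.003,0,0,0,0],[0,0,0.0025,0,0,0,0],[0,0,0,0,0,0,0],[0,0,0,0,0,0,0]],
  ],
)

```text
t: 24.92
eef_pos: [0.4005, -0.2939, 0.055]
tool_rot: [0.0, 0.781, 0.624, 0.0]
contact_force: [-1.0, 0.6, -2.4]
gripper_width: 0.266
grasp_force: 79.5
```

Call:
move_arm(
  commands=[
    [[0,0,0.001,0,0,0,0],[0,0,0,0,0,0,0],[0,0,0,0,0,0,0.04],[0,0,0,0,0,0,0.04],[0,0,0,0,0,0,0.06],[0,0,0,0,0,0,0.0854],[0,0,0,0,0,0,0.0854],[0,0,0,0,0,0,0.0854],[0,0,-0.02,0,0,0,0.0854],[0,0,-0.05,0,0,0,0.0854],[0,0,-0.05,0,0,0,0.0854],[0,0,-0.05,0,0,0,0.0854],[0,0,-0.03,0,0,0,0.0854],[0,0,0,0,0,0,0.0854],[0,0,0,0,0,0,0.0854]],
  ],
)

```text
t: 26.8
eef_pos: [0.3997, -0.2936, 0.253]
tool_rot: [-0.001, 0.781, 0.624, -0.0]
contact_force: [-0.3, 0.6, -0.6]
gripper_width: 0.999
grasp_force: 0.0
```

```bash
python3 - <<'E'
from h import *
A=np.zeros((600,800,3),np.uint8)
t=imaging.read_camera("top")[:,:,::-1].copy(); A[:420,:400]=cv2.convertScaleAbs(crop(t,150,350,100,310,2),alpha=1.3)
s=imaging.read_camera("side")[:,:,::-1].copy(); d=crop(s,210,400,120,300,2); A[:360,405:785]=d
w=imaging.read_camera("wrist")[:,:,::-1]; A[422:590,:224]=cv2.resize(w,(224,168),interpolation=cv2.INTER_AREA)
cv2.imwrite("pics/m7.png",A)
E
```

```text
(no output)
```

View pics/m7.png

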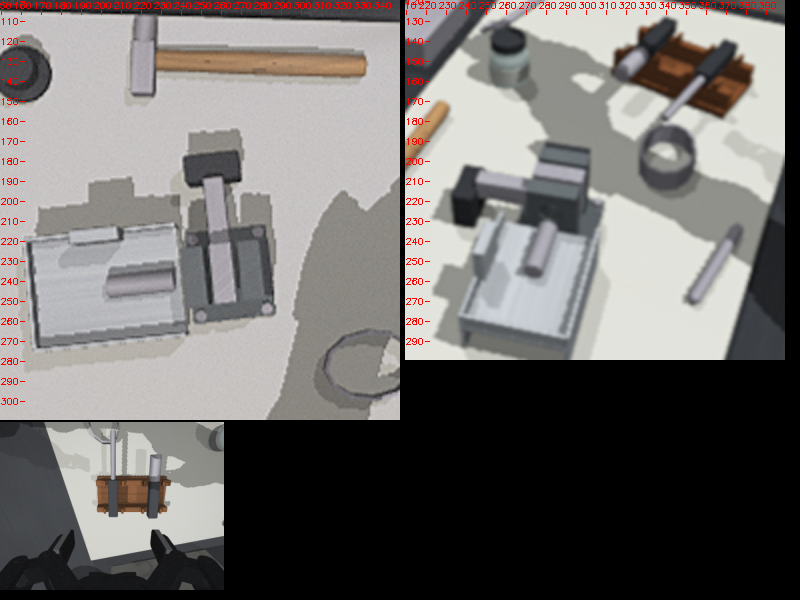

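The pin lies in the tray, the tray stands against the bracket, the punch is back in its own slot, and the other things look undisturbed.

```bash
python3 -c "
from station import bot
print(bot.hand_in())"
```

```text
the job is handed in; nothing more can be done
None
```

The job is handed in at about 27 s: the pin is in the tray, the tray stands about 6 mm off the exit face, the punch is back in its own slot, and the last pictures show nothing else disturbed.

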